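# Fish the lost check weight out from under the shelf

## Task

The brass check weight has rolled under the low wooden shelf. Reach in with the silicone spatula, press the pad under its tip lightly on top of the weight and draw it out onto the open counter, well clear of the shelf; then lay the spatula down flat on the counter, away from the shelf, and set the weight fully home in its empty seat in the dark wooden block. Press gently, or the brass will score the stone, and leave the shelf, the gift boxes on it and the other things where they stand.

Things in the scene. Friction and masses are not known exactly. Their poses are not given: they have to be found in the camera images.
- weight: Lost check weight: plain brass disc, 36 mm in diameter, 11.5 mm high, 100 g, lying flat on the stone counter under the shelf, 45 to 80 mm in from its open front. Origin: centre of its underside, z up. Pressed with less than about 4 N it slips from under the silicone pad and stays behind; with 5 to 8 N it follows; over 10 N it scores the stone.
- spatula: Flat spatula, 235 mm, 110 g, lying level: dark soft-touch handle 18 mm wide, 22 mm high (70 mm behind the origin to 40 mm ahead), steel shank, red silicone blade 40 mm wide. Origin: under the handle, the place to grip it (across its 18 mm, from above, firmly: it can turn in the fingers); x towards the tip (at 165 mm), z up. More than 42 mm ahead of the origin it is only 8.5 mm high.
- pad (a point): Centre of the underside of the ribbed silicone gripping pad (14 mm long, 30 mm wide) under the blade near its tip; 150 mm ahead of the spatula's origin and level with the handle's underside. Axes as the spatula's.
- shelf: Low wooden shelf, loose, 1.4 kg: board 160 x 190 x 14 mm on two side walls and a back wall. Origin: centre of its footprint, on the counter. x points into the shelf: open front at x = -80 mm, back wall from x = +68 mm, free inside from y = -83 to +83 mm; clear height under the board 30 mm, top 44 mm above the counter.
- white_box: White gift box with copper ribbon, 116 x 67 x 75 mm, standing on the shelf (nearer its -y side). Origin: centre of its underside.
- brown_box: Brown gift box with cream ribbon, 61 x 86 x 63 mm, standing on the shelf (nearer its +y side). Origin: centre of its underside.
- weight_block: Dark wooden block of the weight set, fixed, 116 x 56 mm, 20 mm high. Origin: centre of its underside; x along its length. Three round seats in a row along x: the empty one near its -x end, then those of two smaller brass weights, which stay in place and stand 3 to 5 mm proud.
- seat (a point): Centre of the floor of the empty seat in the block: a round recess 39 mm wide with a small bevel at its mouth, 5.5 mm deep; floor 14.5 mm above the counter, mouth 20 mm. The seated weight stands 6 mm proud.
- bean_jar: Glass jar of cocoa beans with a wooden stopper, 63 mm wide, 85 mm high; bystander. Origin: centre of its underside.
- blue_box: Pale blue gift box with brown ribbon, 69 x 101 x 58 mm, on the counter; bystander. Origin: centre of its underside.
- ribbon_copper: Spool of copper ribbon, 72 mm wide, 26 mm high, lying flat; bystander. Origin: its underside.
- ribbon_sage: Spool of sage green ribbon, 62 mm wide, 30 mm high, lying flat beside the shelf, near the counter's edge; bystander. Origin: its underside.

How it is judged (in metres and radians):
On the way:
1. the spatula's pad has drawn the weight clear out of the shelf's front, over the counter: its centre more than 30 mm outside, standing on the counter and with the spatula still bearing on it (x of weight in the frame of shelf below -0.11 m and height (world z) of weight below 0.005 m and contact force between spatula and weight above 0.3 N), for 0.1 s.
At the end, for the whole second after the job is handed in: The weight lies flat at the bottom of its seat (centre within 3 mm of the seat's, underside no more than 2.5 mm above its floor) and the spatula lies level and still on the counter, its pad more than 130 mm from the middle of the shelf (horizontal distance between weight and seat below 0.003 m and z of weight in the frame of seat below 0.0025 m and angle between each of weight, spatula's own z axis and vertical below 0.08 rad and linear speed of each of weight, spatula below 0.01 m/s and height (world z) of spatula below 0.006 m and horizontal distance between pad and shelf above 0.13 m); the robot touches nothing.
It fails at once if the spatula bears on the weight with more than 10 N (contact force between spatula and weight above 10 N).
It fails at once if the shelf is moved by more than 12 mm (distance of shelf from where it was at the start of the episode above 0.012 m).
It fails at once if a gift box on the shelf is moved by more than 15 mm (distance of any of white_box, brown_box from where it was at the start of the episode above 0.015 m).
It fails at once if the jar, the blue gift box or a ribbon spool is moved by more than 20 mm (distance of any of bean_jar, blue_box, ribbon_copper, ribbon_sage from where it was at the start of the episode above 0.02 m).
It also fails if it takes over 72 s, if anything falls off the work surface, if the arm or the gripper's body presses on something with over 40 N, if the wrist force passes 120 N, or if a joint passes its speed limit or range.

## Robot

A 6-joint arm with a two-finger parallel gripper is mounted at the origin on a cart in front of the work surface, level with it; the furniture and walls round the work are solid. World frame = base frame: x ahead of the robot, y to its left, z up, the work surface at z = 0. Lengths are in mm, angles in rad, forces in N, time in s.
With the tool pointing down it reaches from about 325 to 775 mm from the base axis. Payload 9.3 kg.
Tool frame: the origin (TCP) lies between the finger pads; the fingertips stand 14 mm ahead of it and the grasp point (between the pads) lies 5 mm behind it; x points along the fingers, y is the direction in which the jaws open and shut, and the axes are right-handed (so a half turn about x gives the same grasp; the last joint's range is limited). The gripper opens to 85 mm and grips with 20 to 120 N. Pads are 22 mm wide; open, the fingers measure 114 mm over their backs; the gripper's body (76 mm by 85 mm) begins 54 mm behind the grasp point. The pads swing forward as they close: fully open they stand 13 mm farther back than shut.
Start: joints at [0.978, 0.259, 0.021, 1.334, 0, 1.418], TCP at [234.168, 497.657, 245.279] pointing down, gripper open.
Joint ranges: [-3.04, 3.04], [-0.91, 1.82], [-1.04, 1.36], [-1.92, 1.95], [-1.52, 1.45], [-3.14, 3.14]. Speed limits (rad/s): [2.22, 2.22, 2.79, 3.14, 3.14, 3.14].

## Interface

Orientations are given as a unit quaternion [x, y, z, w].
In Python, from plant import r gives the robot as it stands. The module is installed in compiled form; this text tells all that it offers.
- The arm moves only by the tool drive_tool, never from a script. Its argument "motion" is a list of rows, each a list of 5 numbers: the shift along the tool's x, y, z each as a share of 0.4 m, from -1 to 1, then the turn about the tool's x as a share of 360 degrees, from -1 to 1, then the opening, from 0 (shut) to 1 (fully open). In form: [[tx, ty, tz, turn, claw], ...]. A call has 1 to 12 rows; each row is the pose to reach, as a shift and turn from the pose measured when the call began, along the tool's axes at that moment, turning the shorter way round; what a row does not reach only later rows make up. A row lasts 1/8 s, in which the tool goes at most 62.5 mm and 10.7 degrees, less where a joint would pass 70% of its speed; a pose out of reach is approached as far as the arm can. A call with a number of a shift or a turn outside -1 to 1 is refused whole. A call with a gripper value outside its range is refused whole. The fingers move at their own pace and stop on an object; "force" is the grip in N (left out, the last holds). Time passes only in rows, so rows that repeat a pose let the fingers close. It gives the time, the measured TCP pose, the force and the opening at its end, in the units of the state.
- r.get_state(): the state, without advancing time (a new reading comes with each control period).
- r.grab_frame(name): name is "scene" or "top" or "wrist"; returns the picture (480x640x3 uint8, red, green, blue); there is no depth.
- r.camera_info(name): a dict with "fx", "fy", "cx", "cy" (pixels), "R" (3x3) and "t" (3): a world point X has camera coordinates R X + t; the wrist camera has in their place "hand_eye" (4x4, takes a point from camera to tool coordinates, whose origin is the TCP and whose axes are the tool frame's). Camera axes: x right, y down, z forward; pixel columns grow to the right and rows downward; lengths in mm; the calibration is good to about 2 mm. A picture is of the moment at which its call begins: read the wrist's pose just before it. camera_info takes no time and is no camera call.
- r.sign_off(): hands the job in, once; it reports no verdict.
The state is a dict: "clock": time; "qpos": joint angles; "joint_velocities": joint speeds; "joint_torque": joint torques, N m; "position": TCP position; "ee_rot": TCP orientation; "wrist_force": force on the tool from outside, world axes, zero at the start; "wrist_torque": the same for the moment, N m; "opening": opening from 0.0 (shut) to 1.0 (fully open).
Only numpy, scipy, OpenCV 4.12 (cv2) and the standard library are available. Lean on these libraries where they do the work, as an engineer would, in place of code of your own. Each camera call takes 0.05 s, during which the arm holds its last target. There are 200 camera calls.

## Working session

There is one attempt and no reset: what is moved stays moved. The work goes in short steps, Python scripts to look and compute and a tool call to move; the robot and the scene stay as the last step left them, time stands still between calls to the robot, and variables do not carry over. Pictures are saved under pics/ and viewed, about 8 in all and at most 12, crops included, and the job is handed in when it is done.

Besides the shell and the picture viewer there is one more tool, called after "Request:" by a JSON object that holds its "op" and its "data", one argument or row to a line. drive_tool: Moves the arm, as the interface text tells. Its arguments: {"type":"object","properties":{"motion":{"type":"array"},"force":{"type":"number"}},"required":["motion"]}

```bash
mkdir -p pics; cat > h.py <<'E'
import numpy as np, cv2
from plant import r
from scipy.spatial.transform import Rotation as Ro
def cam(n):
    c=r.camera_info(n)
    if 'hand_eye' in c:
        s=r.get_state(); T=np.eye(4); T[:3,:3]=Ro.from_quat(s['ee_rot']).as_matrix(); T[:3,3]=s['position']
        M=T@np.array(c['hand_eye']); R=M[:3,:3].T; t=-R@M[:3,3]
    else: R=np.array(c['R']);t=np.array(c['t'])
    return c,R,t
def grab(n,f=None):
    C=cam(n); im=cv2.cvtColor(r.grab_frame(n),cv2.COLOR_RGB2BGR)
    if f: cv2.imwrite('pics/'+f,im)
    return im,C
def px2w(C,uv,z=0):
    c,R,t=C; uv=np.atleast_2d(uv).astype(float)
    d=np.c_[(uv[:,0]-c['cx'])/c['fx'],(uv[:,1]-c['cy'])/c['fy'],np.ones(len(uv))]@R
    o=-R.T@t
    return o+d*((z-o[2])/d[:,2])[:,None]
def w2px(C,X):
    c,R,t=C; p=np.atleast_2d(X)@R.T+t
    return np.c_[c['fx']*p[:,0]/p[:,2]+c['cx'],c['fy']*p[:,1]/p[:,2]+c['cy']]
E
python3 - <<'E'
from h import *
a,C=grab('top','top.png'); b,D=grab('scene','scene.png')
for X in (C,D): print(X[0]['fx'],-X[1].T@X[2],X[1])
print(r.get_state())
print(r.camera_info('wrist'))
E
```

```text
615.9674599743629 [ 199.47730428   50.46051036 1418.00880001] [[-0.02203894 -0.99975306 -0.0028457 ]
 [-0.97696411  0.02214073 -0.21225203]
 [ 0.21226262 -0.00189766 -0.97721082]]
493.2900472294278 [  45.47367804 -860.41907311  497.47097861] [[ 0.88504838 -0.46518394 -0.01712469]
 [-0.19379789 -0.33476835 -0.92215646]
 [ 0.42323957  0.81947181 -0.38643785]]
{'clock': 0.1, 'qpos': array([9.78395544e-01, 2.59159003e-01, 2.08661289e-02, 1.33367949e+00,
       2.82291918e-06, 1.41821377e+00]), 'joint_velocities': array([ 1.52634277e-03, -9.98755835e-05,  2.55197942e-03, -1.08440591e-03,
        1.96760415e-03,  4.70739597e-04]), 'joint_torque': array([ 3.75064192e-03, -5.56695700e+01,  3.45068872e+01,  1.16865418e-02,
       -2.08286842e-04, -6.47779558e-06]), 'position': array([234.05157338, 497.48084616, 244.72525379]), 'ee_rot': array([ 0.15386198,  0.69022986, -0.15463582,  0.68992535]), 'wrist_force': array([0.07518426, 0.71259968, 0.36146149]), 'wrist_torque': array([-0.00160404, -0.00581326,  0.01035206]), 'opening': 0.9962992586705588}
{'fx': 371.82296901654126, 'fy': 371.82296901654126, 'cx': 324.86294336702366, 'cy': 238.4956941997631, 'hand_eye': array([[-1.11185539e-03, -3.00674990e-01,  9.53726016e-01,
        -1.28894504e+02],
       [ 9.99999276e-01, -7.72689058e-04,  9.22200188e-04,
         1.29085524e-01],
       [ 4.59651124e-04,  9.53726351e-01,  3.00675632e-01,
        -7.80705366e+01],
       [ 0.00000000e+00,  0.00000000e+00,  0.00000000e+00,
         1.00000000e+00]])}
```

View pics/top.png

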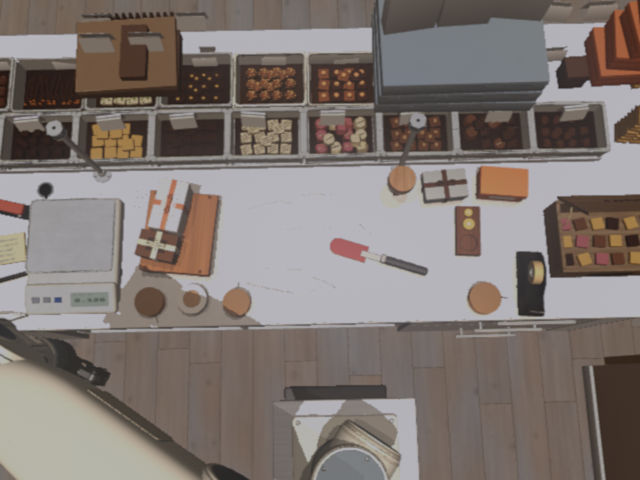

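View pics/scene.png

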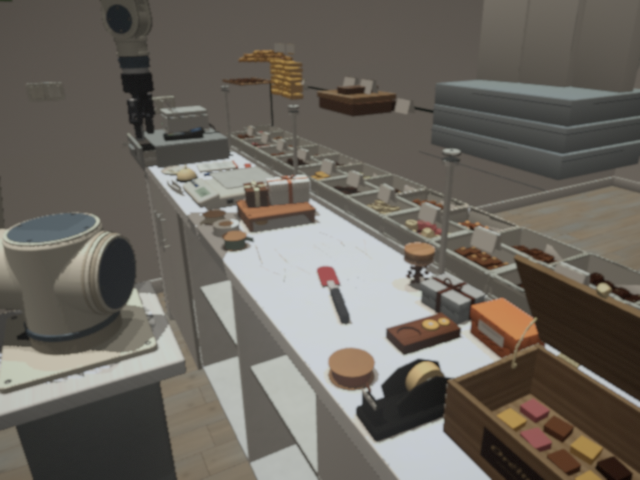

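```bash
python3 - <<'E'
from h import *
a=cv2.imread('pics/top.png');b=cv2.imread('pics/scene.png')
A=cv2.resize(a[160:330,120:280],None,fx=3.5,fy=3.5,interpolation=3)
B=cv2.resize(b[165:255,205:335],None,fx=6,fy=6,interpolation=3)
cv2.imwrite('pics/c2.png',B)
C2=cv2.resize(a[185:285,320:500],None,fx=3.3,fy=3.3,interpolation=3)
h=max(A.shape[0],0);o=np.zeros((600,800,3),np.uint8)
A=cv2.resize(a[170:330,120:260],None,fx=3,fy=3,interpolation=3); C2=cv2.resize(a[170:320,330:510],None,fx=2,fy=2,interpolation=3)
o[:A.shape[0],:A.shape[1]]=A; o[:C2.shape[0],430:430+C2.shape[1]]=C2
cv2.imwrite('pics/c1.png',o)
C=cam('top');
print(w2px(C,[0,0,0]))
for n,uv,z in [('spat tip',(331,246),4),('handle end',(426,270),12),('block',(467,230),20),('sage',(237,300),30),('shelf',(180,232),44)]: print(n,px2w(C,uv,z))
E
```

```text
[[345.27475172 470.32395071]]
spat tip [[499.90726377  17.99933841   4.        ]]
handle end [[ 436.49447617 -199.98679952   12.        ]]
block [[ 527.46139354 -299.69345102   20.        ]]
sage [[374.36952535 234.43154217  30.        ]]
shelf [[532.06712238 364.25468128  44.        ]]
```

View pics/c1.png

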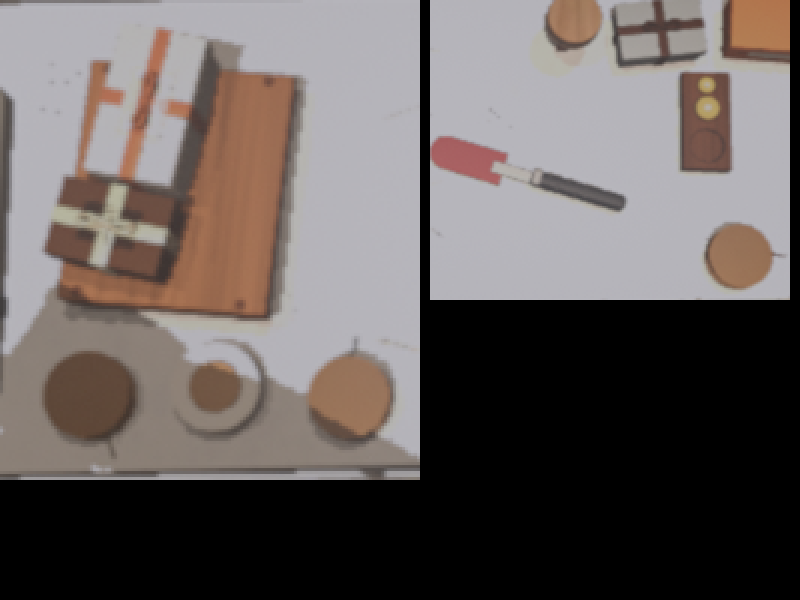

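View pics/c2.png

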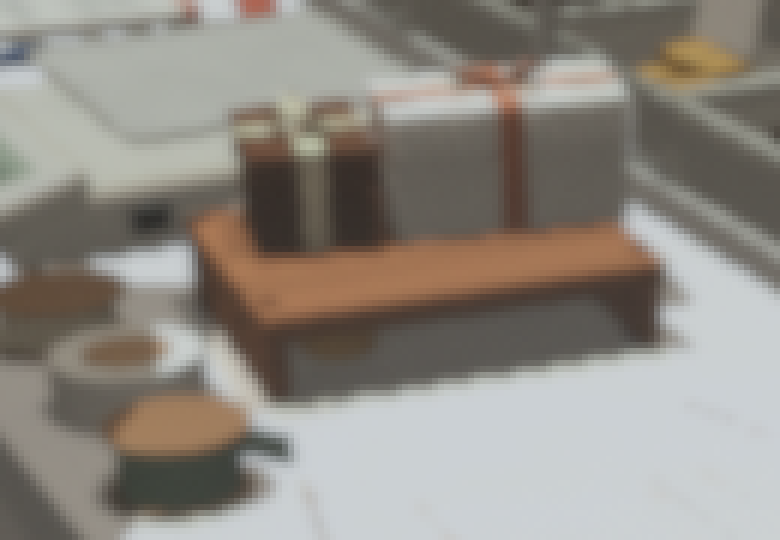

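```bash
python3 - <<'E'
from h import *
C=cam('top');S=cam('scene')
k=lambda p:np.array(p)/3+[120-1/3,170-1/3]
P=px2w(C,k([(297,77),(268,315),(61,300),(92,62)]),44)
print(P.round(1)); print([np.linalg.norm(P[i]-P[(i+1)%4]) for i in range(4)],P.mean(0))
xs=(P[2]+P[3]-P[0]-P[1]); xs/=np.linalg.norm(xs); ys=np.array([-xs[1],xs[0],0]); print('xs',xs)
e=P[0]-P[1]; e/=np.linalg.norm(e); print('edge', e)
s=lambda p:np.array(p)/6+[205-.4,165-.4]
b=cv2.imread('pics/scene.png')
W=px2w(S,s([(302,345),(376,340),(339,360)]),3)
print('weight side/bottom',W.round(1))
W=px2w(S,s([(339,341)]),6); print('c6',W)
ctr=P.mean(0); print((W-ctr)@np.c_[xs,ys])
# check shelf bottom front corners in scene
print('scene front corners',px2w(S,s([(272,402),(660,345)]),0).round(1), (px2w(S,s([(272,402),(660,345)]),0)-ctr)@np.c_[xs,ys])
# mask colours
a=cv2.imread('pics/top.png');hsv=cv2.cvtColor(a,cv2.COLOR_BGR2HSV)
m=cv2.inRange(hsv,(0,110,90),(8,255,255))|cv2.inRange(hsv,(172,110,90),(180,255,255)); m[:,:325]=0;m[:225]=0;m[275:]=0;m[:,380:]=0
v,u=np.nonzero(m); R=px2w(C,np.c_[u,v],8.5)[:,:2]; print('red',len(u),R.mean(0))
m2=(hsv[...,2]<80).astype(np.uint8); m2[:,:380]=0;m2[:250]=0;m2[280:]=0;m2[:,435:]=0
v,u=np.nonzero(m2); H=px2w(C,np.c_[u,v],20)[:,:2]; print('handle',len(u),H.mean(0)); 
pc=np.linalg.svd(H-H.mean(0))[2][0]; d=R.mean(0)-H.mean(0); print('dir',d/np.linalg.norm(d),pc,np.ptp(H@pc))
m3=cv2.inRange(hsv,(0,40,0),(20,255,130)); m3[:,:450]=0;m3[:203]=0;m3[260:]=0;m3[:,485:]=0
c=max(cv2.findContours(m3,0,1)[0],key=cv2.contourArea); bx=cv2.boxPoints(cv2.minAreaRect(c)); print('block',px2w(C,bx,20).round(1),px2w(C,bx,20).mean(0))
# seat circle, crop(2x): (707,145) ; weights
for p in [(707,145),(708,108),(707,85)]: print(px2w(C,np.array([p[0]-430,p[1]])/2+[330-.25,170-.25],20).round(1))
E
```

```text
[[617.6 276.6  44. ]
 [431.5 296.2  44. ]
 [446.4 452.6  44. ]
 [633.4 435.9  44. ]]
[np.float64(187.185313366624), np.float64(157.12979128604164), np.float64(187.69289346860003), np.float64(160.05357497644408)] [532.23063757 365.32716841  44.        ]
xs [0.09694471 0.99528977 0.        ]
edge [ 0.99453188 -0.10443345  0.        ]
weight side/bottom [[472.7 368.1   3. ]
 [505.1 356.7   3. ]
 [480.7 341.4   3. ]]
c6 [[486.93703025 356.7854297    6.        ]]
[[-12.89248057  44.25218762]]
scene front corners [[438.4 315.5   0. ]
 [620.5 290.8   0. ]] [[-58.70431009  88.51220866]
 [-65.57327044 -95.06700875]]
red 36 [501.15003943 -29.26794068]
handle 28 [ 439.52322896 -152.65719204]
dir [0.4468202  0.89462378] [-0.31066926 -0.95051807] 83.18756690780663
block [[ 586.  -278.1   20. ]
 [ 584.8 -332.1   20. ]
 [ 467.5 -323.1   20. ]
 [ 468.7 -269.9   20. ]] [ 526.74659452 -300.80626111   20.        ]
[[ 498.2 -300.5   20. ]]
[[ 542.4 -304.9   20. ]]
[[ 570.2 -305.8   20. ]]
```

```bash
cat >> h.py <<'E'
def tell(p,zdir=None):
    """shares for target TCP p and tool-z heading zdir (world xy)"""
    s=r.get_state(); M=Ro.from_quat(s['ee_rot']).as_matrix(); d=M.T@(np.array(p)-s['position'])/400
    t=0
    if zdir is not None:
        a=np.r_[zdir,0]/np.linalg.norm(zdir); l=M.T@a; t=np.arctan2(-l[1],l[2])/2/np.pi
    print('row',d.round(4),'turn',round(t,4),'pos',np.round(s['position'],1),'q6',s['qpos'][5].round(2),'F',s['wrist_force'].round(2),s['wrist_torque'].round(2),s['clock'])
E
python3 - <<'E'
from h import *
s=r.get_state(); print(Ro.from_quat(s['ee_rot']).as_matrix().round(3))
tell([440,-133,170],[.28,.96]); tell([440,-133,170],[-.28,-.96])
E
```

```text
[[-0.001  0.426  0.905]
 [-0.001  0.905 -0.426]
 [-1.    -0.001 -0.   ]]
row [ 0.188  -1.2068  1.137 ] turn -0.2748 pos [234.1 497.5 244.7] q6 1.42 F [0.08 0.71 0.36] [-0.   -0.01  0.01] 0.1
row [ 0.188  -1.2068  1.137 ] turn 0.2252 pos [234.1 497.5 244.7] q6 1.42 F [0.08 0.71 0.36] [-0.   -0.01  0.01] 0.1
```

Request:
{"op": "drive_tool", "data": {
  "motion": [
    [0.188,-0.9,0.848,-0.2748,1],
    [0.188,-0.9,0.848,-0.2748,1],
    [0.188,-0.9,0.848,-0.2748,1],
    [0.188,-0.9,0.848,-0.2748,1],
    [0.188,-0.9,0.848,-0.2748,1],
    [0.188,-0.9,0.848,-0.2748,1],
    [0.188,-0.9,0.848,-0.2748,1],
    [0.188,-0.9,0.848,-0.2748,1],
    [0.188,-0.9,0.848,-0.2748,1],
    [0.188,-0.9,0.848,-0.2748,1],
    [0.188,-0.9,0.848,-0.2748,1],
    [0.188,-0.9,0.848,-0.2748,1]
  ]
}}

```text
clock: 1.6
position: [387.5, 26.9, 169.6]
ee_rot: [-0.424, 0.567, 0.424, 0.566]
wrist_force: [0.0, 0.1, 0.8]
opening: 1.001
```

```bash
python3 - <<'E'
from h import *
tell([440,-133,170],[.28,.96])
E
```

```text
row [-0.0007 -0.2388 -0.3466] turn -0.0003 pos [387.5  26.9 169.6] q6 -1.43 F [0.04 0.1  0.8 ] [ 0.01 -0.    0.04] 1.6
```

Request:
{"op": "drive_tool", "data": {
  "motion": [
    [0,-0.239,-0.347,0,1],
    [0,-0.239,-0.347,0,1],
    [0,-0.239,-0.347,0,1],
    [0,-0.239,-0.347,0,1],
    [0,-0.239,-0.347,0,1]
  ]
}}

```text
clock: 2.22
position: [439.7, -132.5, 169.5]
ee_rot: [-0.423, 0.567, 0.424, 0.566]
wrist_force: [-0.1, 0.1, 0.5]
opening: 1.003
```

```bash
python3 - <<'E'
from h import *
im,C=grab('wrist','w1.png')
hsv=cv2.cvtColor(im,cv2.COLOR_BGR2HSV)
tell([440,-133,170],[.28,.96])
E
```

```text
row [-0.0009 -0.0014 -0.0018] turn -0.0004 pos [ 439.7 -132.2  169.6] q6 -1.76 F [-0.19  0.15 -0.06] [0.01 0.06 0.  ] 2.275
```

View pics/w1.png

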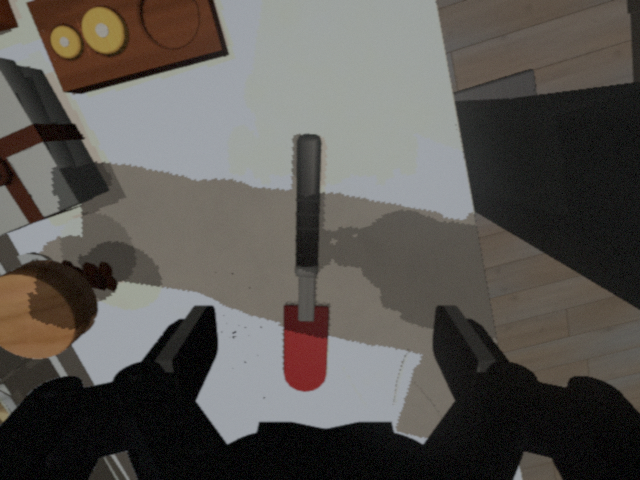

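```bash
python3 - <<'E'
from h import *
im=cv2.imread('pics/w1.png');C=cam('wrist');hsv=cv2.cvtColor(im,cv2.COLOR_BGR2HSV)
m=((im.max(2)<75)).astype(np.uint8); m[:,:285]=0;m[:,325:]=0;m[:125]=0;m[275:]=0
c=max(cv2.findContours(m,0,1)[0],key=cv2.contourArea);print(cv2.minAreaRect(c))
v,u=np.nonzero(m)
X=[]
for row in range(145,265,10):
    uu=u[v==row]; X.append((uu.mean(),row,np.ptp(uu)))
X=np.array(X); print(X[:,2], X[:,0])
H=px2w(C,X[:,:2],15)[:,:2]
red=cv2.inRange(hsv,(0,120,60),(8,255,255))|cv2.inRange(hsv,(172,120,60),(180,255,255)); red[:295]=0;red[400:]=0;red[:,:270]=0;red[:,340:]=0
v,u=np.nonzero(red); print('red',u.min(),u.max(),v.min(),v.max())
tip=px2w(C,[[u[v==v.max()].mean(),v.max()]],4)[0,:2]; rc=px2w(C,[[u[v<360].mean(),v[v<360].mean()]],8.5)[0,:2]
end=px2w(C,[[308,134]],11)[0,:2]
print('tip',tip,'rc',rc,'end',end,np.linalg.norm(tip-end))
h=px2w(C,[[307,268],[308,134],[308,137]],22); print(h)
d=H[0]-tip; d=(tip-H.mean(0)); d/=np.linalg.norm(d); print('dir',d,(rc-H.mean(0))/np.linalg.norm(rc-H.mean(0)),'axis pts',H[0],H[-1])
O=tip-165*d; print('origin from tip',O,'from end',end+70*d)
# seat ellipse
g=cv2.resize(im[0:70,120:240],None,fx=1,fy=1)
print(px2w(C,[[171,20]],20), px2w(C,[[103,31],[66,42]],24))
E
```

```text
((307.82061767578125, 203.96429443359375), (24.51530647277832, 139.9237518310547), 0.6437456607818604)
[23. 22. 23. 22. 21. 23. 23. 23. 23. 23. 22. 22.] [307.0625     307.05263158 306.71428571 308.         307.5
 308.5        308.5        307.5        307.5        307.5
 307.         307.        ]
red 284 327 306 390
tip [503.99607836  23.75763408] rc [484.90530257 -35.73768249] end [ 431.38864872 -199.97722004] 235.2214356453815
[[ 462.15508591 -101.78073206   22.        ]
 [ 430.8405637  -200.16986717   22.        ]
 [ 431.45464429 -198.1874462    22.        ]]
dir [0.31093636 0.95043073] [0.31367966 0.94952887] axis pts [ 434.1786907  -192.74421111] [ 459.93346325 -109.99358899]
origin from tip [ 452.69157938 -133.06343716] from end [ 453.15419374 -133.44706861]
[[ 496.48999478 -295.33631294   20.        ]] [[ 540.85082594 -300.76943686   24.        ]
 [ 567.34735914 -301.79313734   24.        ]]
```

```bash
python3 - <<'E'
from h import *
tell([453,-133.2,16],[.311,.950])
E
```

```text
row [ 0.3841 -0.0334  0.0073] turn 0.0048 pos [ 439.7 -132.2  169.6] q6 -1.76 F [-0.19  0.15 -0.06] [0.01 0.06 0.  ] 2.275
```

Request:
{"op": "drive_tool", "data": {
  "motion": [
    [0.12,-0.0334,0.0073,0.0048,0.6],
    [0.25,-0.0334,0.0073,0.0048,0.6],
    [0.34,-0.0334,0.0073,0.0048,0.6],
    [0.37,-0.0334,0.0073,0.0048,0.6],
    [0.384,-0.0334,0.0073,0.0048,0.6],
    [0.384,-0.0334,0.0073,0.0048,0.6],
    [0.384,-0.0334,0.0073,0.0048,0],
    [0.384,-0.0334,0.0073,0.0048,0],
    [0.384,-0.0334,0.0073,0.0048,0],
    [0.384,-0.0334,0.0073,0.0048,0],
    [0.384,-0.0334,0.0073,0.0048,0],
    [0.384,-0.0334,0.0073,0.0048,0]
  ],
  "force": 120
}}

```text
clock: 3.78
position: [453.7, -133.5, 17.2]
ee_rot: [-0.415, 0.573, 0.414, 0.572]
wrist_force: [-1.1, 0.5, 9.9]
opening: 0.178
```

```bash
python3 - <<'E'
from h import *
tell([453,-133.2,16],[.311,.950])
xs=np.array([.0969,.9953]); W=np.array([483.4,338.9])
for k in (235,): 
    p=W-xs*k; tell([*p,110],xs)
E
```

```text
row [0.0031 0.0019 0.0002] turn -0.0001 pos [ 453.7 -133.5   17.2] q6 -1.72 F [-1.08  0.53  9.89] [ 0.26  0.18 -0.13] 3.775
row [-0.2326  0.1692  0.5717] turn -0.035 pos [ 453.7 -133.5   17.2] q6 -1.72 F [-1.08  0.53  9.89] [ 0.26  0.18 -0.13] 3.775
```

Request:
{"op": "drive_tool", "data": {
  "motion": [
    [-0.05,0,0,0,0],
    [-0.12,0.03,0.1,-0.01,0],
    [-0.15,0.06,0.2,-0.02,0],
    [-0.18,0.09,0.32,-0.03,0],
    [-0.18,0.13,0.44,-0.035,0],
    [-0.18,0.169,0.55,-0.035,0],
    [-0.18,0.169,0.572,-0.035,0],
    [-0.18,0.169,0.572,-0.035,0],
    [-0.18,0.169,0.572,-0.035,0]
  ]
}}

```text
clock: 4.9
position: [460.8, 104.1, 88.9]
ee_rot: [-0.475, 0.524, 0.474, 0.524]
wrist_force: [-0.3, -0.3, -1.7]
opening: 0.174
```

```bash
python3 - <<'E'
from h import *
im,C=grab('scene','s2.png'); a,T=grab('top','t2.png')
xs=np.array([.0969,.9953]); p=np.array([483.4,338.9])-235*xs; tell([*p,110],xs)
s=r.get_state(); o=s['position'].copy(); print(s['opening'])
M=Ro.from_quat(s['ee_rot']).as_matrix(); print('heading',M[:,2])
for n in (0,42,100,165):
  for c,q in (('scene',C),('top',T)): print(n,c,w2px(q,o-[0,0,17-4]+M[:,2]*n).round(1))
b=np.zeros((600,800,3),np.uint8)
u,v=w2px(C,o-[0,0,17]+M[:,2]*80)[0].astype(int); x=im[v-50:v+50,u-65:u+65]; b[:600,:]=cv2.resize(x,(780,600),interpolation=3)[:, :780].copy() if 0 else cv2.copyMakeBorder(cv2.resize(x,(780,600),interpolation=3),0,0,0,20,0)
print(u-65,v-50); cv2.imwrite('pics/s2c.png',b)
E
```

```text
row [-0.0526  0.0007  0.0023] turn -0.0002 pos [460.8 104.   88.9] q6 -1.43 F [-0.26 -0.08 -1.22] [ 0.03 -0.04  0.  ] 5.0
0.17757355749021128
heading [ 0.09826597  0.99515929 -0.00133411]
0 scene [[288.8 229.3]]
0 top [[293.3 257.3]]
42 scene [[283.1 223.3]]
42 top [[274.4 255.9]]
100 scene [[275.8 215.5]]
100 top [[248.4 254. ]]
165 scene [[268.3 207.6]]
165 top [[219.4 251.8]]
213 169
```

View pics/s2c.png

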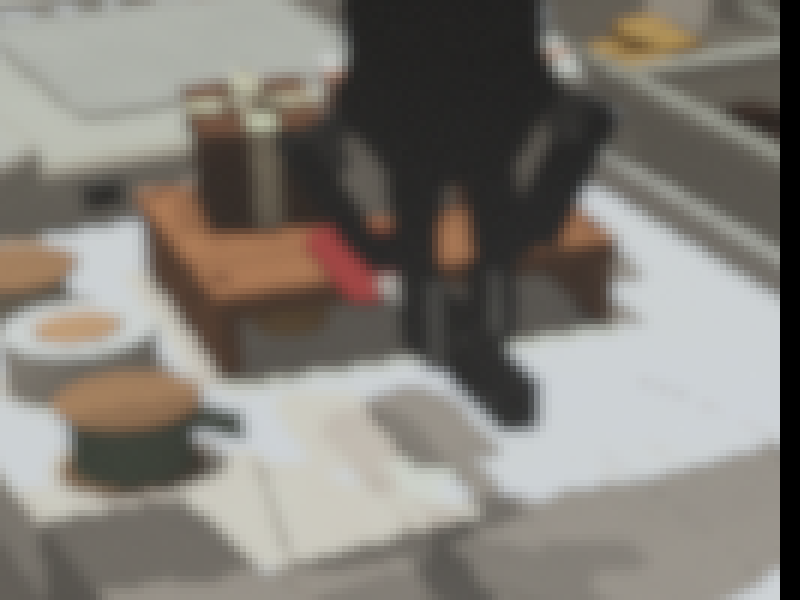

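```bash
python3 - <<'E'
from h import *
im=cv2.imread('pics/scene.png');C=cam('scene'); ctr=np.array([532.2,365.3]);xs=np.array([.0969,.9953]);ys=np.array([-xs[1],xs[0]])
L=lambda x,y,z:np.r_[ctr+x*xs+y*ys,z]
k=6;o=np.array([205,165]);b=cv2.resize(im[165:255,205:335],None,fx=k,fy=k,interpolation=3)
def pl(P,col,cl=True):
    q=((w2px(C,np.array(P))-o+.5)*k).astype(np.int32); cv2.polylines(b,[q],cl,col,1)
for z in (0,30,44): pl([L(-80,95,z),L(-80,-95,z),L(80,-95,z),L(80,95,z)],(0,255,0))
t=np.linspace(0,6.28,30)
for x,c in ((-31,(255,0,0)),(-13,(0,0,255))):
    for z in (0,11.5): pl([L(x+18*np.cos(a),46+18*np.sin(a),z) for a in t],c)
cv2.imwrite('pics/ov.png',b)
E
```

```text
(no output)
```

View pics/ov.png

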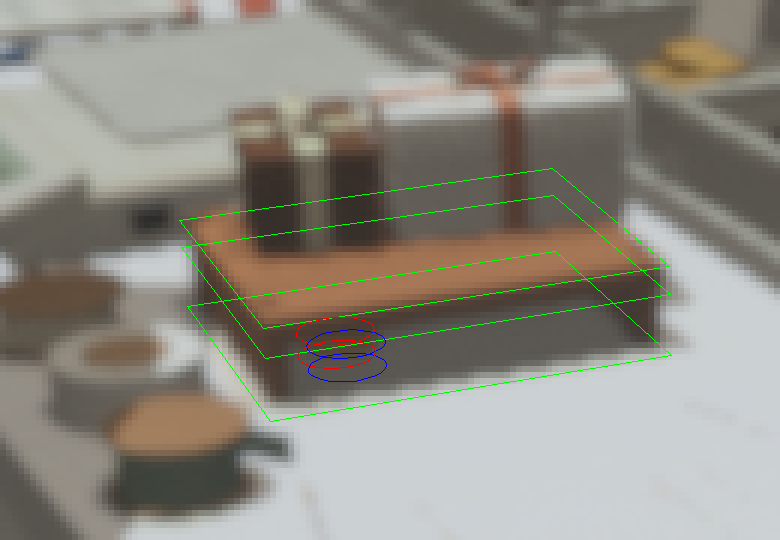

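```bash
python3 - <<'E'
from h import *
im=cv2.imread('pics/scene.png')
for u in (248,249,250,251,252): print(u,[tuple(x) for x in im[216:238,u].tolist()])
print('weight cols'); 
for u in (258,261,264): print(u,[tuple(x) for x in im[214:231,u].tolist()])
E
```

```text
248 [(74, 102, 143), (71, 96, 134), (62, 82, 114), (56, 70, 95), (52, 64, 84), (52, 62, 81), (52, 62, 81), (53, 63, 83), (53, 64, 82), (54, 64, 82), (58, 68, 85), (72, 81, 95), (93, 102, 113), (115, 125, 133), (137, 148, 154), (156, 166, 171), (174, 182, 185), (189, 193, 193), (198, 198, 195), (193, 191, 187), (166, 165, 160), (120, 122, 116)]
249 [(77, 105, 148), (76, 104, 146), (67, 89, 125), (57, 73, 99), (52, 63, 82), (51, 60, 77), (51, 61, 78), (52, 62, 78), (52, 62, 79), (52, 61, 78), (53, 62, 79), (55, 65, 81), (62, 72, 87), (76, 86, 98), (98, 107, 115), (127, 136, 142), (161, 169, 171), (187, 191, 190), (201, 201, 197), (200, 198, 193), (178, 177, 172), (135, 135, 130)]
250 [(78, 108, 151), (77, 106, 148), (67, 90, 126), (57, 72, 97), (50, 61, 78), (49, 58, 73), (50, 58, 73), (51, 59, 74), (51, 59, 74), (51, 59, 73), (52, 61, 75), (51, 60, 76), (53, 62, 77), (57, 65, 80), (67, 75, 86), (99, 108, 114), (146, 154, 156), (182, 188, 186), (199, 202, 198), (203, 202, 197), (188, 186, 181), (148, 148, 142)]
251 [(81, 111, 155), (77, 105, 147), (65, 87, 121), (54, 68, 91), (50, 60, 
[... 661 characters left out ...]
 (65, 86, 120), (55, 68, 90), (50, 59, 75), (51, 60, 74), (52, 64, 77), (54, 69, 82), (56, 71, 83), (65, 76, 85), (73, 81, 86), (79, 84, 88), (79, 84, 87), (80, 85, 88), (81, 86, 89), (92, 98, 100)]
261 [(87, 120, 168), (84, 115, 160), (74, 99, 139), (62, 79, 108), (53, 65, 83), (51, 60, 74), (51, 62, 75), (53, 67, 79), (54, 69, 82), (56, 71, 84), (63, 75, 85), (73, 81, 87), (80, 84, 88), (80, 85, 88), (80, 85, 88), (82, 87, 90), (96, 101, 104)]
264 [(85, 118, 164), (80, 109, 152), (68, 90, 125), (56, 70, 94), (52, 61, 76), (51, 60, 73), (51, 62, 75), (53, 66, 79), (54, 69, 81), (59, 72, 83), (67, 77, 84), (76, 82, 87), (80, 85, 88), (81, 85, 88), (82, 86, 89), (92, 97, 99), (125, 132, 132)]
```

```bash
python3 - <<'E'
from h import *
xs=np.array([.0969,.9953]); W=np.array([484.5,349.9])
tell([*(W-245*xs),33],xs); tell([*(W-150*xs),33],xs)
E
```

```text
row [0.1399 0.0007 0.0052] turn -0.0002 pos [460.8 104.   88.9] q6 -1.43 F [-0.26 -0.08 -1.22] [ 0.03 -0.04  0.  ] 5.0
row [0.1395 0.001  0.2427] turn -0.0002 pos [460.8 104.   88.9] q6 -1.43 F [-0.26 -0.08 -1.22] [ 0.03 -0.04  0.  ] 5.0
```

Request:
{"op": "drive_tool", "data": {
  "motion": [
    [0.07,0.001,0,0,0],
    [0.12,0.001,0,0,0],
    [0.14,0.001,0.005,0,0],
    [0.14,0.001,0.005,0,0],
    [0.14,0.001,0.06,0,0],
    [0.14,0.001,0.12,0,0],
    [0.14,0.001,0.18,0,0],
    [0.14,0.001,0.225,0,0],
    [0.14,0.001,0.243,0,0],
    [0.14,0.001,0.243,0,0],
    [0.14,0.001,0.243,0,0]
  ]
}}

```text
clock: 6.38
position: [469.9, 200.2, 32.8]
ee_rot: [-0.475, 0.525, 0.474, 0.524]
wrist_force: [0.5, 0.1, -1.7]
opening: 0.18
```

```bash
python3 - <<'E'
from h import *
xs=np.array([.0969,.9953]); W=np.array([484.5,349.9])
tell([*(W-150*xs),28],xs)
im,C=grab('scene'); tell([*(W-150*xs),28],xs); im2,_=grab('scene'); tell([*(W-150*xs),28],xs)
b=cv2.resize(im[170:250,205:335],None,fx=6,fy=6,interpolation=3); cv2.imwrite('pics/s3.png',b)
E
```

```text
row [ 0.012  -0.0001  0.0011] turn -0.0003 pos [469.9 200.2  32.8] q6 -1.23 F [ 0.45  0.06 -1.68] [0.05 0.02 0.02] 6.375
row [ 0.012  -0.      0.0011] turn -0.0003 pos [469.9 200.2  32.8] q6 -1.23 F [-0.41  0.33 -1.2 ] [-0.04 -0.1   0.  ] 6.425
row [0.012  0.0001 0.0011] turn -0.0003 pos [470.  200.2  32.8] q6 -1.23 F [ 0.1  -1.01 -0.92] [-0.02  0.01  0.04] 6.475
```

View pics/s3.png

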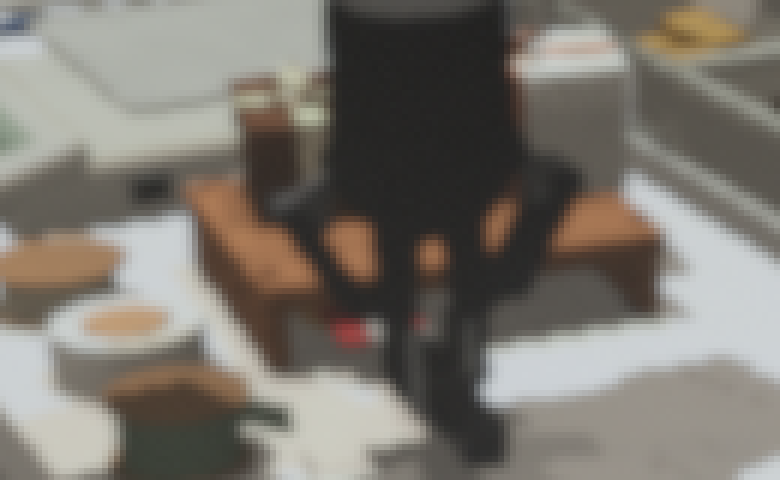

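Request:
{"op": "drive_tool", "data": {
  "motion": [
    [0.004,0,0,0,0],
    [0.0075,0,0,0,0],
    [0.0075,0,0,0,0],
    [0.0075,0,0,0,0]
  ]
}}

```text
clock: 6.98
position: [469.9, 200.1, 29.8]
ee_rot: [-0.475, 0.525, 0.474, 0.524]
wrist_force: [0.5, -0.4, -1.4]
opening: 0.18
```

Request:
{"op": "drive_tool", "data": {
  "motion": [
    [0.0015,0,0,0,0],
    [0.0015,0,0,0,0],
    [0.0015,0,0,0,0]
  ]
}}

```text
clock: 7.35
position: [470.0, 200.2, 29.2]
ee_rot: [-0.475, 0.525, 0.474, 0.524]
wrist_force: [-1.4, -0.4, -1.8]
opening: 0.182
```

Request:
{"op": "drive_tool", "data": {
  "motion": [
    [0.0015,0,0,0,0],
    [0.0015,0,0,0,0],
    [0.0015,0,0,0,0]
  ]
}}

```text
clock: 7.72
position: [470.0, 200.2, 28.6]
ee_rot: [-0.475, 0.524, 0.474, 0.524]
wrist_force: [-0.5, -0.3, -1.0]
opening: 0.179
```

Request:
{"op": "drive_tool", "data": {
  "motion": [
    [0.0012,0,0,0,0],
    [0.0012,0,0,0,0],
    [0.0012,0,0,0,0]
  ]
}}

```text
clock: 8.1
position: [470.0, 200.1, 28.2]
ee_rot: [-0.475, 0.524, 0.474, 0.524]
wrist_force: [-0.8, -1.5, 1.5]
opening: 0.179
```

Request:
{"op": "drive_tool", "data": {
  "motion": [
    [0.0012,0,0,0,0],
    [0.0012,0,0,0,0],
    [0.0012,0,0,0,0]
  ]
}}

```text
clock: 8.48
position: [470.0, 200.1, 27.7]
ee_rot: [-0.475, 0.524, 0.474, 0.524]
wrist_force: [-0.2, -2.3, 0.6]
opening: 0.183
```

Request:
{"op": "drive_tool", "data": {
  "motion": [
    [0.0012,0,0,0,0],
    [0.0012,0,0,0,0],
    [0.0012,0,0,0,0]
  ]
}}

```text
clock: 8.85
position: [470.1, 200.1, 27.3]
ee_rot: [-0.475, 0.524, 0.474, 0.524]
wrist_force: [-0.9, -2.8, 1.8]
opening: 0.177
```

```bash
python3 - <<'E'
from h import *
for i in range(5):
    s=r.get_state(); print(s['position'].round(2),s['wrist_force'].round(2),s['wrist_torque'].round(2)); r.grab_frame('top')
E
```

```text
[470.05 200.11  27.32] [-0.86 -2.83  1.82] [0.06 0.06 0.06]
[470.06 200.11  27.33] [-1.31 -1.91  3.06] [0.01 0.09 0.04]
[470.04 200.11  27.3 ] [-0.24 -1.69  2.53] [0.06 0.05 0.02]
[470.06 200.11  27.31] [-0.15 -1.69  2.35] [0.05 0.05 0.03]
[470.01 200.12  27.29] [-1.09 -2.27  1.55] [0.08 0.07 0.02]
```

Request:
{"op": "drive_tool", "data": {
  "motion": [
    [0.001,0,0,0,0],
    [0.002,0,0,0,0],
    [0.002,0,0,0,0],
    [0.002,0,0,0,0]
  ]
}}

```text
clock: 9.6
position: [470.1, 200.1, 26.6]
ee_rot: [-0.475, 0.524, 0.474, 0.524]
wrist_force: [0.5, -2.4, 3.7]
opening: 0.18
```

```bash
python3 - <<'E'
from h import *
F=[]
for i in range(7):
    s=r.get_state(); F.append(np.r_[s['position'],s['wrist_force']]); r.grab_frame('top')
print(np.mean(F,0).round(2))
E
```

```text
[470.08 200.1   26.54  -0.51  -2.05   3.71]
```

Request:
{"op": "drive_tool", "data": {
  "motion": [
    [0.001,0,0,0,0],
    [0.002,0,0,0,0],
    [0.002,0,0,0,0],
    [0.002,0,0,0,0]
  ]
}}

```text
clock: 10.45
position: [470.1, 200.0, 25.8]
ee_rot: [-0.475, 0.524, 0.474, 0.524]
wrist_force: [-1.0, -3.5, 5.4]
opening: 0.182
```

```bash
python3 - <<'E'
from h import *
F=[]
for i in range(7):
    s=r.get_state(); F.append(np.r_[s['position'],s['wrist_force']]); r.grab_frame('top')
print(np.mean(F,0).round(2))
E
```

```text
[470.11 200.07  25.8   -1.01  -3.52   5.34]
```

Request:
{"op": "drive_tool", "data": {
  "motion": [
    [0,0,-0.006,0,0],
    [0,0,-0.016,0,0],
    [0,0,-0.028,0,0],
    [0,0,-0.04,0,0],
    [0,0,-0.052,0,0],
    [0,0,-0.064,0,0],
    [0,0,-0.075,0,0],
    [0,0,-0.075,0,0]
  ]
}}

```text
clock: 11.8
position: [467.0, 169.7, 25.9]
ee_rot: [-0.475, 0.525, 0.474, 0.524]
wrist_force: [-0.0, 0.9, 5.5]
opening: 0.181
```

```bash
python3 - <<'E'
from h import *
F=[]
for i in range(6):
    s=r.get_state(); F.append(np.r_[s['position'],s['wrist_force']]); im=r.grab_frame('scene')
print(np.mean(F,0).round(2))
im=im[...,::-1]; cv2.imwrite('pics/s4f.png',im)
for u in range(252,276,3): print(u,im[220:240:2,u].tolist())
E
```

```text
[ 4.6702e+02  1.6969e+02  2.5820e+01 -3.3000e-01 -2.9000e-01  5.7800e+00]
252 [[45, 56, 73], [51, 58, 70], [54, 62, 73], [53, 61, 73], [51, 60, 73], [55, 63, 74], [134, 143, 143], [194, 201, 199], [186, 193, 193], [121, 131, 130]]
255 [[47, 56, 71], [69, 76, 81], [77, 83, 87], [77, 83, 87], [77, 82, 85], [79, 85, 88], [137, 146, 146], [200, 203, 199], [206, 207, 204], [192, 202, 202]]
258 [[47, 53, 65], [54, 60, 71], [55, 63, 74], [59, 69, 80], [72, 79, 84], [89, 95, 98], [166, 175, 173], [205, 205, 201], [209, 208, 204], [195, 204, 204]]
261 [[39, 40, 41], [40, 41, 48], [41, 44, 68], [54, 58, 120], [65, 71, 114], [81, 87, 96], [151, 161, 163], [196, 200, 200], [207, 207, 204], [198, 205, 204]]
264 [[39, 42, 44], [40, 41, 42], [41, 42, 51], [51, 53, 101], [63, 65, 144], [68, 71, 144], [98, 105, 134], [145, 154, 160], [182, 190, 192], [193, 202, 203]]
267 [[41, 45, 60], [40, 41, 50], [40, 41, 43], [40, 40, 42], [43, 44, 65], [56, 58, 120], [65, 67, 140], [75, 80, 97], [110, 117, 121], [181, 188, 187]]
270 [[42, 45, 56], [40, 41, 53], [39, 40, 46], [39, 40, 40], [45, 45, 46], [91, 95, 105], [99, 103, 122], [76, 81, 87], [85, 90, 94], [161, 166, 169]]
273 [[39, 40, 40], [40, 40, 40], [40, 41, 41], [39, 40, 40], [42, 43, 43], [52, 53, 53], [60, 62, 62], [49, 51, 51], [52, 54, 55], [85, 91, 94]]
```

Request:
{"op": "drive_tool", "data": {
  "motion": [
    [0,0,-0.006,0,0],
    [0,0,-0.018,0,0],
    [0,0,-0.032,0,0],
    [0,0,-0.046,0,0],
    [0,0,-0.06,0,0],
    [0,0,-0.074,0,0],
    [0,0,-0.088,0,0],
    [0,0,-0.102,0,0],
    [0,0,-0.116,0,0],
    [0,0,-0.13,0,0],
    [0,0,-0.14,0,0]
  ]
}}

```text
clock: 13.48
position: [461.4, 113.6, 25.9]
ee_rot: [-0.475, 0.525, 0.474, 0.524]
wrist_force: [-0.7, 3.2, 4.3]
opening: 0.178
```

```bash
python3 - <<'E'
from h import *
F=[]
for i in range(4):
    s=r.get_state(); F.append(np.r_[s['position'],s['wrist_force']]); im=r.grab_frame('top')
print(np.mean(F,0).round(2))
E
```

```text
[4.6136e+02 1.1343e+02 2.5950e+01 1.7000e-01 1.1200e+00 4.9700e+00]
```

Request:
{"op": "drive_tool", "data": {
  "motion": [
    [0,0,-0.006,0,0],
    [0,0,-0.018,0,0],
    [0,0,-0.032,0,0],
    [0,0,-0.046,0,0],
    [0,0,-0.06,0,0],
    [0,0,-0.074,0,0],
    [0,0,-0.088,0,0],
    [0,0,-0.102,0,0],
    [0,0,-0.116,0,0],
    [0,0,-0.13,0,0],
    [0,0,-0.14,0,0]
  ]
}}

```text
clock: 15.05
position: [455.7, 57.3, 26.1]
ee_rot: [-0.475, 0.525, 0.473, 0.524]
wrist_force: [0.3, 3.2, 4.5]
opening: 0.175
```

```bash
python3 - <<'E'
from h import *
F=[]
for i in range(4):
    s=r.get_state(); F.append(np.r_[s['position'],s['wrist_force']]); im=r.grab_frame('scene')
print(np.mean(F,0).round(2)); im=im[...,::-1]
a,C=grab('top'); 
o=np.zeros((520,800,3),np.uint8)
o[:510,:390]=cv2.resize(im[190:275,240:305],None,fx=6,fy=6,interpolation=3)
p=w2px(C,[475,250,10])[0].astype(int); print(p)
o[:480,400:800]=cv2.resize(a[p[1]-48:p[1]+48,p[0]-40:p[0]+40],None,fx=5,fy=5,interpolation=3)
cv2.imwrite('pics/s5.png',o)
E
```

```text
[ 4.5563e+02  5.7180e+01  2.6140e+01 -1.1000e-01  1.1600e+00  4.9600e+00]
[231 258]
```

View pics/s5.png

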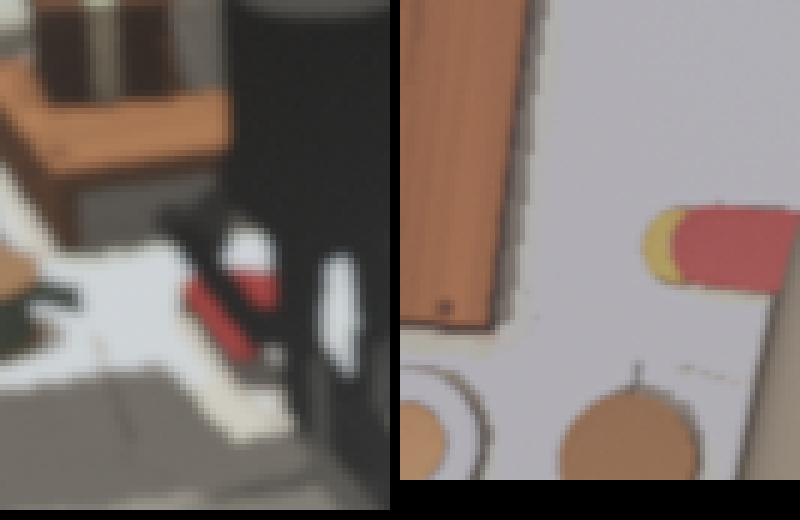

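```bash
python3 - <<'E'
from h import *
tell([450,-125,60],[.2,.98]);tell([450,-125,20],[.2,.98])
print(px2w(cam('top'),[239.4,259],11.5))
E
```

```text
row [-0.0823 -0.0317 -0.455 ] turn 0.016 pos [455.6  57.2  26.2] q6 -1.53 F [ 0.2  -0.69  5.4 ] [ 0.72 -0.01  0.03] 15.3
row [ 0.0177 -0.0317 -0.4546] turn 0.016 pos [455.6  57.2  26.2] q6 -1.53 F [ 0.2  -0.69  5.4 ] [ 0.72 -0.01  0.03] 15.3
[[472.24645982 231.87443333  11.5       ]]
```

Request:
{"op": "drive_tool", "data": {
  "motion": [
    [-0.03,0,0,0,0],
    [-0.08,0,0,0,0],
    [-0.08,0,-0.12,0,0],
    [-0.08,-0.01,-0.25,0,0],
    [-0.08,-0.03,-0.38,0.016,0],
    [-0.08,-0.03,-0.455,0.016,0],
    [-0.08,-0.03,-0.455,0.016,0],
    [-0.02,-0.03,-0.455,0.016,0],
    [0.01,-0.03,-0.455,0.016,0],
    [0.018,-0.03,-0.455,0.016,0],
    [0.018,-0.03,-0.455,0.016,0]
  ]
}}

```text
clock: 16.68
position: [449.4, -124.8, 20.1]
ee_rot: [-0.449, 0.549, 0.446, 0.546]
wrist_force: [0.7, 0.1, -0.7]
opening: 0.181
```

Request:
{"op": "drive_tool", "data": {
  "motion": [
    [0.002,0,0,0,0],
    [0.005,0,0,0,0],
    [0.005,0,0,0,0]
  ]
}}

```text
clock: 17.05
position: [449.4, -124.8, 18.1]
ee_rot: [-0.449, 0.549, 0.446, 0.546]
wrist_force: [-0.6, -0.1, -0.7]
opening: 0.18
```

Nearly touching; release slowly and retract.

Request:
{"op": "drive_tool", "data": {
  "motion": [
    [0.001,0,0,0,0.25],
    [0.001,0,0,0,0.4],
    [0.001,0,0,0,0.55],
    [0.001,0,0,0,0.6],
    [0.001,0,0,0,0.6],
    [-0.06,0,0,0,0.6],
    [-0.15,0,0,0,0.6],
    [-0.25,0,0,0,0.6],
    [-0.25,0,0,0,0.6]
  ],
  "force": 40
}}

```text
clock: 18.18
position: [450.9, -124.9, 120.8]
ee_rot: [-0.451, 0.548, 0.444, 0.547]
wrist_force: [0.1, -0.4, 0.1]
opening: 0.606
```

```bash
python3 - <<'E'
from h import *
a,C=grab('top','t6.png'); hsv=cv2.cvtColor(a,cv2.COLOR_BGR2HSV)
m=cv2.inRange(hsv,(18,90,90),(34,255,255)); m[:230]=0;m[300:]=0;m[:,:200]=0;m[:,300:]=0
v,u=np.nonzero(m); print(len(u),u.min(),u.max(),v.min(),v.max()); 
if len(u): W=px2w(C,[u.mean(),v.mean()],11.5)[0]; print(W); 
# view from TCP 95 behind so weight is seen; tool z +y
tell([W[0],W[1]+20,140],[.1,.995]); tell([W[0],W[1]+20,140],[1,0.0]);tell([W[0],W[1]+20,140],[0.5,0.87])
E
```

```text
121 240 254 252 265
[471.97426466 213.76276177  11.5       ]
row [-0.0576  0.1244  0.8885] turn -0.0159 pos [ 450.  -124.6  119.2] q6 -1.82 F [-0.04 -0.2  -0.01] [ 0.02 -0.02  0.  ] 18.225
row [-0.0576  0.1244  0.8885] turn 0.2181 pos [ 450.  -124.6  119.2] q6 -1.82 F [-0.04 -0.2  -0.01] [ 0.02 -0.02  0.  ] 18.225
row [-0.0576  0.1244  0.8885] turn 0.0511 pos [ 450.  -124.6  119.2] q6 -1.82 F [-0.04 -0.2  -0.01] [ 0.02 -0.02  0.  ] 18.225
```

```bash
python3 - <<'E'
from h import *
tell([472,213.8,120],[1,-.07])
E
```

```text
row [-0.0073  0.1146  0.8399] turn 0.2292 pos [ 450.  -124.6  119.2] q6 -1.82 F [-0.04 -0.2  -0.01] [ 0.02 -0.02  0.  ] 18.225
```

Request:
{"op": "drive_tool", "data": {
  "motion": [
    [-0.007,0.1146,0.84,0.2292,0.6],
    [-0.007,0.1146,0.84,0.2292,0.6],
    [-0.007,0.1146,0.84,0.2292,0.6],
    [-0.007,0.1146,0.84,0.2292,0.6],
    [-0.007,0.1146,0.84,0.2292,0.6],
    [-0.007,0.1146,0.84,0.2292,0.6],
    [-0.007,0.1146,0.84,0.2292,0.6],
    [-0.007,0.1146,0.84,0.2292,0.6],
    [-0.007,0.1146,0.84,0.2292,0.6],
    [-0.007,0.1146,0.84,0.2292,0.6],
    [-0.007,0.1146,0.84,0.2292,0.6]
  ]
}}

```text
clock: 19.6
position: [471.7, 213.7, 119.2]
ee_rot: [0.022, 0.706, -0.026, 0.707]
wrist_force: [-0.7, -0.7, 0.1]
opening: 0.602
```

```bash
python3 - <<'E'
from h import *
a,C=grab('wrist','w7.png'); hsv=cv2.cvtColor(a,cv2.COLOR_BGR2HSV)
m=cv2.inRange(hsv,(15,80,60),(35,255,255))
n,l,st,ce=cv2.connectedComponentsWithStats(m); 
i=1+np.argmax(st[1:,4]); print(st[i],ce[i])
for z in (0,11.5): print(px2w(C,ce[i],z))
x,y,w,h=st[i][:4]; print('size',px2w(C,[[x,y+h/2],[x+w,y+h/2]],11.5))
c=max(cv2.findContours((l==i).astype(np.uint8),0,1)[0],key=cv2.contourArea); e=cv2.fitEllipse(c); print(e,px2w(C,e[0],11.5),px2w(C,e[0],6))
tell([472,213.8,120],[1,-.07])
E
```

```text
[ 509   38   71   76 3936] [543.95299797  75.13490854]
[[ 3.76507362e+02  3.54632703e+02 -2.84217094e-14]]
[[377.31340922 348.4087208   11.5       ]]
size [[376.38466528 328.138391    11.5       ]
 [379.22448567 369.39576424  11.5       ]]
((544.09619140625, 75.53785705566406), (65.50821685791016, 79.20442199707031), 33.2315788269043) [[377.53797841 348.51556114  11.5       ]] [[377.15769977 351.4947327    6.        ]]
row [-0.0015  0.0004  0.0004] turn 0.0003 pos [471.8 213.7 119.4] q6 0.33 F [0.12 0.23 0.45] [ 0.02 -0.01  0.01] 19.65
```

View pics/w7.png

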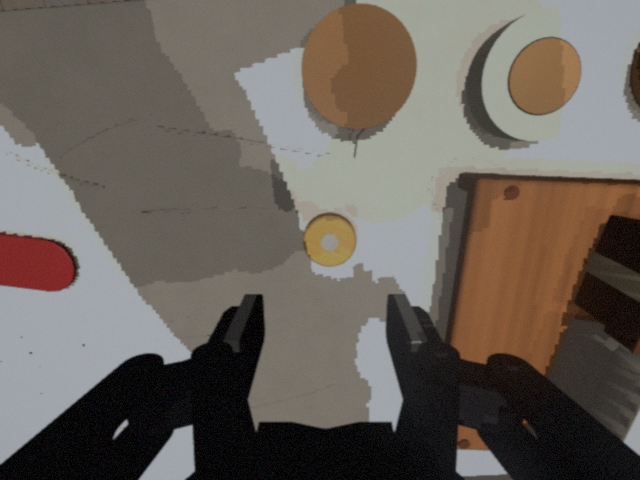

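```bash
cat >> h.py <<'E'
def disc(a,C,box,z):
    x0,y0,x1,y1=box; hsv=cv2.cvtColor(a,cv2.COLOR_BGR2HSV); m=cv2.inRange(hsv,(15,70,60),(35,255,255)); k=np.zeros_like(m);k[y0:y1,x0:x1]=m[y0:y1,x0:x1]
    c=max(cv2.findContours(k,0,1)[0],key=cv2.contourArea); e=cv2.fitEllipse(c); W=px2w(C,e[0],z)[0]
    print('disc',np.round(e[0],1),np.round(e[1],1),W.round(1)); return W
E
python3 - <<'E'
from h import *
a=cv2.imread('pics/w7.png');C=cam('wrist'); W=disc(a,C,(290,195,370,285),10)
print(C[0]['fx']*36/np.linalg.norm(C[1]@W+C[2]))
tell([*W[:2],30],[1,-.07]); tell([*W[:2],21],[1,-.07])
E
```

```text
disc [329.  239.4] [51.8 52.3] [470.2 216.6  10. ]
53.52438229480896
row [ 0.2234  0.0086 -0.005 ] turn 0.0003 pos [471.8 213.7 119.4] q6 0.33 F [0.12 0.23 0.45] [ 0.02 -0.01  0.01] 19.65
row [ 0.2459  0.0087 -0.0051] turn 0.0003 pos [471.8 213.7 119.4] q6 0.33 F [0.12 0.23 0.45] [ 0.02 -0.01  0.01] 19.65
```

Request:
{"op": "drive_tool", "data": {
  "motion": [
    [0.08,0.0087,-0.005,0,0.7],
    [0.16,0.0087,-0.005,0,0.7],
    [0.22,0.0087,-0.005,0,0.7],
    [0.25,0.0087,-0.005,0,0.7],
    [0.2522,0.0087,-0.005,0,0.7],
    [0.2522,0.0087,-0.005,0,0.7],
    [0.2522,0.0087,-0.005,0,0.3],
    [0.2522,0.0087,-0.005,0,0],
    [0.2522,0.0087,-0.005,0,0],
    [0.2522,0.0087,-0.005,0,0],
    [0.2522,0.0087,-0.005,0,0]
  ],
  "force": 40
}}

```text
clock: 21.02
position: [470.6, 216.8, 19.6]
ee_rot: [0.022, 0.706, -0.026, 0.708]
wrist_force: [-1.5, 1.0, 6.6]
opening: 0.395
```

Request:
{"op": "drive_tool", "data": {
  "motion": [
    [-0.05,0,0,0,0],
    [-0.15,0,0,0,0],
    [-0.2,0,0,0,0],
    [-0.2,0,0,0,0]
  ]
}}

```text
clock: 21.52
position: [471.2, 217.6, 101.1]
ee_rot: [0.022, 0.704, -0.026, 0.709]
wrist_force: [0.1, -0.2, -1.7]
opening: 0.392
```

```bash
python3 - <<'E'
from h import *
tell([496,-298,98],[1,-.07])
a,C=grab('wrist','w8.png')
E
```

```text
row [ 0.0145 -1.2818  0.1491] turn 0.0003 pos [471.2 217.6 101.1] q6 0.34 F [ 0.05 -0.19 -1.67] [ 0.04 -0.03 -0.01] 21.525
```

Request:
{"op": "drive_tool", "data": {
  "motion": [
    [0,-0.9,0.1,0,0],
    [0,-0.9,0.1,0,0],
    [0,-0.9,0.1,0,0],
    [0,-0.9,0.1,0,0],
    [0,-0.9,0.1,0,0],
    [0,-0.9,0.1,0,0],
    [0,-0.9,0.1,0,0],
    [0,-0.9,0.1,0,0]
  ]
}}

```text
clock: 22.58
position: [485.3, -144.2, 100.8]
ee_rot: [0.023, 0.706, -0.026, 0.708]
wrist_force: [-0.5, 0.2, -1.7]
opening: 0.391
```

Request:
{"op": "drive_tool", "data": {
  "motion": [
    [0,-0.382,0.049,0,0],
    [0,-0.382,0.049,0,0],
    [0,-0.382,0.049,0,0],
    [0,-0.382,0.049,0,0],
    [0,-0.382,0.049,0,0],
    [0,-0.382,0.049,0,0]
  ]
}}

```text
clock: 23.32
position: [494.6, -296.2, 101.5]
ee_rot: [0.022, 0.706, -0.025, 0.708]
wrist_force: [-0.1, 0.5, -0.7]
opening: 0.384
```

```bash
python3 - <<'E'
from h import *
a,C=grab('wrist','w9.png'); tell([496,-298,98],[1,-.07])
print(r.get_state()['opening'])
E
```

```text
row [ 0.0091 -0.0035  0.0038] turn 0.0005 pos [ 494.6 -296.5  101.6] q6 -0.62 F [ 0.46  0.15 -1.11] [ 0.02 -0.03  0.05] 23.375
0.39066591250390237
```

View pics/w9.png

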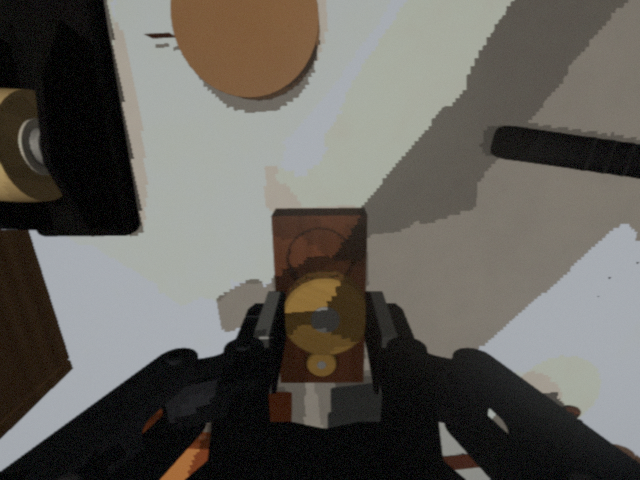

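```bash
python3 - <<'E'
from h import *
from scipy.optimize import least_squares
a=cv2.imread('pics/w9.png');C=cam('wrist'); s=r.get_state(); zt=s['position'][2]
W=disc(a,C,(270,262,380,365),zt-8.1)
g=cv2.cvtColor(a,cv2.COLOR_BGR2GRAY); b=a[205:300,265:375]
o=cv2.resize(b,None,fx=6,fy=6,interpolation=3)
E=cv2.Canny(cv2.GaussianBlur(g,(3,3),0),15,40); m=np.zeros_like(E); m[222:275,281:361]=E[222:275,281:361]
v,u=np.nonzero(m); P=px2w(C,np.c_[u,v],20)[:,:2]; c0=np.array([496.,-298])
d=np.linalg.norm(P-c0,axis=1)
for rr in (20.5,):
    k=abs(d-rr)<6; f=least_squares(lambda q:np.linalg.norm(P[k]-q[:2],axis=1)-q[2],[*c0,rr],loss='soft_l1',f_scale=.5); print(k.sum(),f.x,np.median(abs(f.fun)))
    f2=least_squares(lambda q:np.linalg.norm(P[k]-q,axis=1)-20,c0,loss='soft_l1',f_scale=.5); print('r20',f2.x)
q=w2px(C,np.c_[P[k],np.full(k.sum(),20)])
for x,y in q: cv2.circle(o,(int((x-265+.5)*6),int((y-205+.5)*6)),2,(0,255,0),-1)
for z,col in ((20,(255,0,0)),): 
    t=np.linspace(0,6.28,60); qq=w2px(C,np.c_[f.x[0]+f.x[2]*np.cos(t),f.x[1]+f.x[2]*np.sin(t),np.full(60,20)]); cv2.polylines(o,[((qq-[264.5,204.5])*6).astype(np.int32)],True,col,1)
cv2.imwrite('pics/seat.png',o)
# block edges, rows 230..270
for row in (225,240,255): print(row,a[row,262:292].sum(1).tolist(),a[row,345:378].sum(1).tolist())
E
```

```text
disc [319.8 293.6] [41.6 75.4] [ 483.2 -297.1   93.5]
333 [ 495.74585634 -299.31868777   19.55679134] 1.2497347591714707
r20 [ 496.23799909 -299.22241422]
225 [508, 505, 508, 507, 512, 508, 507, 510, 491, 402, 268, 189, 168, 156, 151, 163, 156, 162, 154, 167, 169, 171, 170, 161, 157, 163, 155, 171, 171, 163] [166, 172, 154, 161, 169, 166, 164, 165, 147, 136, 128, 101, 115, 99, 96, 118, 97, 92, 121, 124, 109, 154, 221, 257, 267, 256, 256, 265, 267, 268, 269, 257, 265]
240 [506, 511, 511, 511, 511, 512, 508, 507, 506, 488, 395, 272, 186, 183, 177, 185, 166, 186, 166, 185, 166, 170, 171, 180, 184, 184, 185, 196, 176, 182] [105, 94, 80, 83, 89, 86, 105, 94, 93, 77, 84, 106, 86, 93, 80, 94, 88, 105, 96, 99, 116, 199, 292, 344, 346, 350, 354, 351, 349, 360, 356, 351, 350]
255 [506, 505, 511, 509, 509, 512, 505, 506, 504, 507, 488, 388, 256, 171, 171, 167, 175, 168, 168, 165, 169, 180, 177, 169, 137, 121, 129, 150, 161, 178] [44, 77, 94, 87, 84, 84, 81, 95, 79, 93, 88, 72, 85, 102, 91, 95, 77, 93, 72, 95, 122, 198, 249, 319, 343, 337, 351, 348, 346, 347, 353, 348, 345]
```

View pics/seat.png

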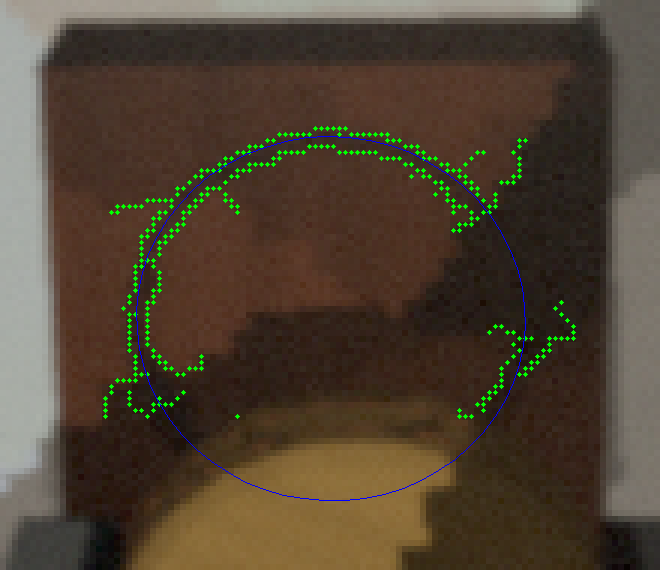

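```bash
python3 - <<'E'
from h import *
a=cv2.imread('pics/w9.png');C=cam('wrist'); s=r.get_state(); print(s['position'])
hsv=cv2.cvtColor(a,cv2.COLOR_BGR2HSV)
print(hsv[316,275:375:4].tolist()); print(hsv[262:366:4,345].tolist()); print(hsv[262:366:4,305].tolist())
for vm in (30,45):
    m=cv2.inRange(hsv,(14,100,vm),(35,255,255)); k=np.zeros_like(m);k[262:362,275:378]=m[262:362,275:378]
    k=cv2.morphologyEx(k,cv2.MORPH_OPEN,np.ones((5,5),np.uint8))
    c=max(cv2.findContours(k,0,1)[0],key=cv2.contourArea); hull=cv2.convexHull(c); e=cv2.fitEllipse(hull); print(cv2.boundingRect(c),e,px2w(C,e[0],s['position'][2]-8.1)-s['position'])
E
```

```text
[ 494.57386728 -296.49644808  101.61694845]
[[60, 38, 20], [154, 146, 14], [0, 182, 7], [16, 162, 55], [19, 176, 55], [18, 178, 53], [17, 141, 56], [18, 164, 56], [19, 153, 55], [18, 87, 50], [12, 26, 49], [30, 19, 53], [20, 14, 55], [20, 14, 53], [6, 25, 51], [36, 26, 50], [16, 103, 57], [17, 143, 57], [17, 156, 59], [19, 146, 61], [20, 150, 56], [18, 134, 61], [18, 160, 59], [19, 112, 25], [12, 82, 31]]
[[14, 173, 53], [10, 151, 54], [11, 140, 51], [16, 119, 45], [19, 140, 53], [19, 150, 51], [18, 136, 62], [18, 156, 62], [17, 135, 64], [18, 177, 59], [18, 154, 58], [18, 153, 60], [21, 134, 55], [17, 144, 62], [20, 153, 55], [16, 161, 57], [19, 164, 56], [16, 130, 59], [18, 148, 57], [20, 158, 66], [19, 167, 90], [18, 171, 97], [18, 180, 82], [7, 149, 53], [7, 159, 53], [10, 160, 51]]
[[9, 105, 51], [10, 122, 50], [9, 120, 49], [18, 160, 51], [19, 147, 64], [18, 162, 93], [19, 151, 127], [19, 149, 140], [19, 148, 136], [18, 151, 140], [19, 151, 135], [19, 151, 137], [19, 150, 129], [16, 158, 58], [18, 176, 58], [19, 151, 54], [19, 145, 93], [19, 154, 93], [20, 160, 89], [16, 153, 90], [19, 154, 88], [19, 161, 87], [17, 174, 69], [8, 152, 47], [13, 175, 35], [10, 170, 42]]
(284, 272, 82, 90) ((324.7173156738281, 315.9651184082031), (83.8160400390625, 93.06736755371094), 7.214662551879883) [[-1.02679439  0.66177805 -8.1       ]]
(284, 272, 81, 90) ((324.6867370605469, 315.78338623046875), (83.42284393310547, 92.78472900390625), 4.49069881439209) [[-1.11189942  0.65485054 -8.1       ]]
```

```bash
python3 - <<'E'
from h import *
tell([496.5,-299.7,44],[1,-.07])
E
```

```text
row [ 0.1441 -0.0071  0.005 ] turn 0.0005 pos [ 494.6 -296.5  101.6] q6 -0.62 F [ 0.46  0.15 -1.11] [ 0.02 -0.03  0.05] 23.375
```

Request:
{"op": "drive_tool", "data": {
  "motion": [
    [0.04,-0.0071,0.005,0.0005,0],
    [0.1,-0.0071,0.005,0.0005,0],
    [0.13,-0.0071,0.005,0.0005,0],
    [0.144,-0.0071,0.005,0.0005,0],
    [0.144,-0.0071,0.005,0.0005,0],
    [0.144,-0.0071,0.005,0.0005,0]
  ]
}}

```text
clock: 24.12
position: [496.8, -300.0, 44.6]
ee_rot: [0.023, 0.706, -0.026, 0.708]
wrist_force: [0.3, -0.3, -0.7]
opening: 0.391
```

```bash
python3 - <<'E'
from h import *
tell([496.5,-299.7,38],[1,-.07])
E
```

```text
row [ 0.0166  0.0007 -0.0009] turn -0.0 pos [ 496.8 -300.    44.6] q6 -0.62 F [ 0.26 -0.32 -0.66] [-0.02  0.01 -0.02] 24.125
```

Request:
{"op": "drive_tool", "data": {
  "motion": [
    [0.006,0.0007,-0.001,0,0],
    [0.012,0.0007,-0.001,0,0],
    [0.0165,0.0007,-0.001,0,0],
    [0.0165,0.0007,-0.001,0,0]
  ]
}}

```text
clock: 24.62
position: [496.4, -299.6, 37.8]
ee_rot: [0.023, 0.706, -0.026, 0.708]
wrist_force: [0.1, 0.1, -1.1]
opening: 0.388
```

Request:
{"op": "drive_tool", "data": {
  "motion": [
    [0.004,0,0,0,0],
    [0.004,0,0,0,0],
    [0.004,0,0,0,0]
  ]
}}

```text
clock: 25.0
position: [496.4, -299.6, 36.2]
ee_rot: [0.023, 0.706, -0.026, 0.708]
wrist_force: [0.3, -0.2, -0.6]
opening: 0.39
```

Request:
{"op": "drive_tool", "data": {
  "motion": [
    [0.0025,0,0,0,0],
    [0.0025,0,0,0,0],
    [0.0025,0,0,0,0]
  ]
}}

```text
clock: 25.38
position: [496.4, -299.6, 35.3]
ee_rot: [0.023, 0.706, -0.026, 0.708]
wrist_force: [0.1, 0.2, -2.2]
opening: 0.391
```

Request:
{"op": "drive_tool", "data": {
  "motion": [
    [0.0025,0,0,0,0],
    [0.0025,0,0,0,0],
    [0.0025,0,0,0,0]
  ]
}}

```text
clock: 25.75
position: [496.4, -299.6, 34.2]
ee_rot: [0.023, 0.706, -0.026, 0.708]
wrist_force: [-0.3, -0.5, -0.5]
opening: 0.391
```

Request:
{"op": "drive_tool", "data": {
  "motion": [
    [0.0025,0,0,0,0],
    [0.0025,0,0,0,0],
    [0.0025,0,0,0,0]
  ]
}}

```text
clock: 26.12
position: [496.4, -299.6, 34.1]
ee_rot: [0.023, 0.705, -0.027, 0.708]
wrist_force: [-3.0, 2.9, 8.5]
opening: 0.391
```

Request:
{"op": "drive_tool", "data": {
  "motion": [
    [0.0025,0,0,0,0],
    [0.0025,0,0,0,0],
    [0.0025,0,0,0,0]
  ]
}}

```text
clock: 26.5
position: [496.4, -299.6, 34.1]
ee_rot: [0.023, 0.705, -0.027, 0.708]
wrist_force: [-3.3, 2.5, 8.6]
opening: 0.388
```

Contact exactly at the expected seated height (34.1). Release and go up.

Request:
{"op": "drive_tool", "data": {
  "motion": [
    [-0.001,0,0,0,0.5],
    [-0.001,0,0,0,0.7],
    [-0.001,0,0,0,0.7],
    [-0.05,0,0,0,0.7],
    [-0.15,0,0,0,0.7],
    [-0.21,0,0,0,0.7],
    [-0.21,0,0,0,0.7]
  ]
}}

```text
clock: 27.38
position: [496.8, -299.8, 119.7]
ee_rot: [0.022, 0.704, -0.027, 0.709]
wrist_force: [-0.1, 0.5, -0.5]
opening: 0.698
```

```bash
python3 - <<'E'
from h import *
from scipy.optimize import least_squares
a,C=grab('wrist','w10.png'); s=r.get_state(); print(s['position'],s['opening'])
p=w2px(C,[496,-299.5,20.5])[0].astype(int); print(p)
W=disc(a,C,(p[0]-50,p[1]-50,p[0]+50,p[1]+50),20.5+0)
W2=disc(a,C,(p[0]-50,p[1]-50,p[0]+50,p[1]+50),26)
hsv=cv2.cvtColor(a,cv2.COLOR_BGR2HSV); m=cv2.inRange(hsv,(15,70,60),(35,255,255)); n,l,st,ce=cv2.connectedComponentsWithStats(m)
print([(st[i].tolist(),px2w(C,ce[i],24)[0].round(1)) for i in range(1,n) if st[i][4]>80])
b=a.copy() 
bl=cv2.inRange(hsv,(0,60,20),(13,255,140)); 
g=cv2.cvtColor(a,cv2.COLOR_BGR2GRAY); 
t,T=grab('top','t10.png'); h=cv2.cvtColor(t,cv2.COLOR_BGR2HSV)
m=cv2.inRange(h,(0,90,70),(9,255,255))|cv2.inRange(h,(172,90,70),(180,255,255)); k=np.zeros_like(m);k[225:285,300:400]=m[225:285,300:400]; v,u=np.nonzero(k); R=px2w(T,np.c_[u,v],6); print('blade',len(u),R.mean(0),R.min(0),R.max(0))
E
```

```text
[ 496.30033511 -299.32378562  118.33686844] 0.6992354015162312
[325 244]
disc [326.  246.7] [56.3 57. ] [ 497.3 -299.    20.5]
disc [326.  246.7] [56.3 57. ] [ 495.3 -298.9   26. ]
[([190, 0, 135, 95, 4546], array([ 373.4, -327.8,   24. ])), ([0, 86, 71, 104, 4063], array([ 416.9, -470.7,   24. ])), ([297, 218, 58, 58, 2326], array([ 495.9, -298.9,   24. ])), ([306, 290, 42, 39, 1135], array([ 540.2, -301.6,   24. ])), ([313, 331, 29, 25, 523], array([ 567. , -303.1,   24. ]))]
blade 39 [486.08802476  24.87506625   6.        ] [473.49960184  13.48941636   6.        ] [494.80114796  32.62632242   6.        ]
```

Request:
{"op": "drive_tool", "data": {
  "motion": [
    [0.1,0,0,0,0],
    [0.17,0,0,0,0],
    [0.18,0,0,0,0],
    [0.18,0,0,0,0],
    [0.18,0,0,0,0],
    [0.185,0,0,0,0],
    [0.19,0,0,0,0],
    [0.19,0,0,0,0]
  ]
}}

```text
clock: 28.48
position: [496.1, -299.4, 41.5]
ee_rot: [0.023, 0.705, -0.027, 0.708]
wrist_force: [-0.8, -0.5, 1.0]
opening: -0.005
```

Request:
{"op": "drive_tool", "data": {
  "motion": [
    [0.002,0,0,0,0],
    [0.003,0,0,0,0],
    [0.003,0,0,0,0]
  ]
}}

```text
clock: 28.85
position: [496.1, -299.4, 40.2]
ee_rot: [0.023, 0.705, -0.027, 0.708]
wrist_force: [0.6, 0.8, 1.8]
opening: 0.001
```

Request:
{"op": "drive_tool", "data": {
  "motion": [
    [0.002,0,0,0,0],
    [0.0025,0,0,0,0],
    [0.0025,0,0,0,0]
  ]
}}

```text
clock: 29.22
position: [496.1, -299.4, 40.1]
ee_rot: [0.023, 0.705, -0.027, 0.708]
wrist_force: [-2.5, 2.0, 8.8]
opening: -0.001
```

Request:
{"op": "drive_tool", "data": {
  "motion": [
    [-0.05,0,0,0,0],
    [-0.15,0,0,0,0],
    [-0.3,0,0,0,0],
    [-0.3,0,0,0,0],
    [-0.3,0,0,0,0]
  ]
}}

```text
clock: 29.85
position: [495.5, -298.6, 159.8]
ee_rot: [0.023, 0.705, -0.027, 0.708]
wrist_force: [-0.2, 0.9, 0.0]
opening: -0.003
```

```bash
python3 - <<'E'
from h import *
a,C=grab('wrist','w11.png'); p=w2px(C,[496,-299.5,26])[0].astype(int)
disc(a,C,(p[0]-40,p[1]-40,p[0]+40,p[1]+30),26); print(r.get_state()['wrist_force'])
t,T=grab('top','t11.png')
for n,z in ((0,22),(-60,22),(35,22),(80,8),(120,8.5),(150,8.5),(163,6)):
    X=np.array([449.4+.2*n,-124.8+.98*n,z]); u,v=w2px(T,X)[0]; print(n,(round(u),round(v)),t[int(round(v))-6:int(round(v))+7:3,int(round(u))].tolist())
E
```

```text
disc [324.5 231.6] [48.5 49.1] [ 495.7 -298.8   26. ]
[-0.21627701 -0.11238271 -0.81065835]
0 (394, 264) [[115, 123, 134], [73, 77, 84], [60, 62, 66], [55, 58, 62], [86, 92, 99]]
-60 (420, 269) [[114, 123, 133], [65, 71, 77], [60, 66, 72], [65, 72, 78], [86, 97, 105]]
35 (379, 262) [[116, 124, 134], [95, 99, 105], [98, 102, 108], [79, 82, 88], [91, 97, 105]]
80 (359, 260) [[69, 69, 105], [104, 107, 115], [109, 112, 119], [87, 94, 101], [104, 114, 123]]
120 (342, 256) [[87, 93, 105], [106, 116, 124], [114, 125, 134], [122, 134, 144], [127, 140, 151]]
150 (329, 254) [[95, 94, 155], [82, 82, 140], [74, 73, 106], [73, 73, 106], [103, 111, 126]]
163 (324, 253) [[177, 171, 172], [175, 169, 171], [147, 142, 161], [145, 140, 156], [136, 137, 144]]
```

```bash
python3 - <<'E'
from h import *
t=cv2.imread('pics/t11.png');T=cam('top')
h=cv2.cvtColor(t,cv2.COLOR_BGR2HSV); 
m=cv2.inRange(h,(0,60,40),(10,255,255))|cv2.inRange(h,(168,60,40),(180,255,255)); k=np.zeros_like(m);k[225:285,300:385]=m[225:285,300:385]
c=max(cv2.findContours(k,0,1)[0],key=cv2.contourArea); q=px2w(T,c[:,0].astype(float),8)[:,:2].astype(np.float32); print(cv2.contourArea(c),cv2.minAreaRect(q)); i=q[:,1].argmax(); print('tip',q[i])
d=(h[...,2]<75).astype(np.uint8); k=np.zeros_like(d); k[255:280,370:432]=d[255:280,370:432]
c=max(cv2.findContours(k,0,1)[0],key=cv2.contourArea); q=px2w(T,c[:,0].astype(float),22)[:,:2].astype(np.float32); print(cv2.minAreaRect(q),q[q[:,1].argmin()])
E
```

```text
186.0 ((483.072265625, -10.302303314208984), (30.496267318725586, 87.06233215332031), 3.0153605937957764)
tip [473.16412   32.767315]
((443.2008056640625, -140.9302215576172), (98.49860382080078, 25.01205825805664), 74.34017944335938) [ 441.949   -191.72714]
```

```bash
python3 -c "
from plant import r
print(r.sign_off())"
```

```text
the job is handed in; nothing more can be done
None
```

The job is handed in. My last checks agree that the weight is home in its seat and the spatula is lying flat, but the hand-in reports no verdict.

- **Drawing out:** I pressed with about 6 to 7 N (wrist force, corrected for the spatula's weight). The weight's centre came out to roughly 75 mm in front of the shelf, with the spatula still pressing on it. The top view confirmed this.
- **Spatula:** I laid it down near where it started. In the top view its handle end and tip lie about a full length apart, so it looks level. The blade sits about 7 mm to the side of where I expected, and shadow hid part of its width. The pad is about 340 mm from the middle of the shelf.
- **Weight:** The last wrist picture puts it within about 0.5 mm of the seat centre I measured. A gentle press with closed fingers stopped at 26.1 mm, against 26 mm for a fully seated weight. The gripper is now clear of everything.
- **Disagreement:** The scene camera alone was unclear about how deep the weight lay, giving either 50 or 70 mm. I aimed at 60 mm, which the weight's diameter covers either way.
- **Not checked:** I did not measure the final positions of the shelf, gift boxes and bystanders. I kept all moves clear of them and felt no unexpected force.

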